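# Refit the gas valve knob and hold it pressed in

### The arm

A 6-joint arm with a two-finger parallel gripper is mounted at the origin on the work surface. World frame = base frame: x ahead of the robot, y to its left, z up, the work surface at z = 0. Lengths are in m, angles in rad, forces in N, time in s.
With the tool pointing down it reaches from about 0.25 to 0.775 m from the base axis. Payload 8.9 kg.
Tool frame: the origin (TCP) lies at the very end of the fingers, on their centre line; the grasp point (between the pads) lies 19 mm behind it; z points along the fingers, y is the direction in which the jaws open and shut (so a half turn about z gives the same grasp; the last joint's range is limited). The gripper opens to 85 mm and grips with 20 to 120 N. Pads are 22 mm wide; open, the fingers measure 114 mm over their backs; the gripper's body (76 mm by 85 mm) begins 54 mm behind the grasp point. The pads swing forward as they close: fully open they stand 13 mm farther back than shut.
Start: joints at [1.006, 0.291, -0.153, 1.127, 0, 1.431], TCP at [0.217, 0.478, 0.231] pointing down, gripper open.
Joint ranges: [-2.52, 2.52], [-0.91, 1.74], [-1.3, 1.37], [-1.96, 2.02], [-1.52, 1.47], [-3.14, 3.14]. Speed limits (rad/s): [2.22, 2.22, 2.79, 3.14, 3.14, 3.14].

### API

Orientations are given as a rotation vector (axis times angle).
In Python, from rig import bot gives the robot as it stands. The module is installed in compiled form; this text tells all that it offers.
- The arm moves only by the tool apply_moves, never from a script. Its argument "rows" is a list of rows, each a list of 5 numbers: the shift along the tool's x, y, z in mm, then the turn about the tool's z in degrees, then the finger opening in mm, from 0 to 85.4. In form: [[tx, ty, tz, twist, grip], ...]. A call has exactly 8 rows; each row shifts and turns the commanded pose from where the row before left it, along the tool's axes as they then stand; what a row does not reach is not made up. A row lasts 1/10 s, in which the tool goes at most 50 mm and 8.59 degrees, less where a joint would pass 70% of its speed; a pose out of reach is approached as far as the arm can. A call with a gripper value outside its range is refused whole. The fingers move at their own pace and stop on an object; "squeeze" is the grip in N (left out, the last holds). Time passes only in rows, so rows that do not move let the fingers close, or fill a call up. It gives the time, the measured TCP pose, the force and the opening at its end, in the units of the state.
- bot.read_state(): the state, without advancing time (a new reading comes with each control period).
- bot.grab_frame(name): name is "scene" or "top" or "wrist"; returns the picture (400x640x3 uint8, red, green, blue); there is no depth.
- bot.camera_params(name): a dict with "vertical_fov" (degrees; the focal length in pixels is half the picture's height over the tangent of half this angle, whatever the lens; pixels are square), "cx", "cy" (the principal point, pixels), "k1" (the pictures are not rectified: a ray, as slopes to the right and down, at radius r is drawn at 1 + k1 r^2 times it, then the intrinsics apply), "extrinsics" (4x4, takes a point from world to camera coordinates). Camera axes: x right, y down, z forward; pixel columns grow to the right and rows downward; lengths in m; the calibration is good to about 2 mm. A picture is of the moment at which its call begins: read the wrist's pose just before it. camera_params takes no time and is no camera call; for the wrist camera it gives the pose at the moment of the call.
- bot.finish_job(): hands the job in, once; it reports no verdict.
The state is a dict: "time": time; "joint_pos": joint angles; "qd": joint speeds; "joint_torque": joint torques, N m; "tcp_pos": TCP position; "tcp_rot": TCP orientation; "wrist_force": force on the tool from outside, world axes, zero at the start; "ft_torque": the same for the moment, N m; "finger_gap": finger opening in m.
Only numpy, scipy, OpenCV 4.12 (cv2) and the standard library are available. Lean on these libraries where they do the work, as an engineer would, in place of code of your own. Each camera call takes 0.05 s, during which the arm holds its last target.

### The job

Lift the lid off the round green parts tin by its knob and lay it flat, right way up, roughly in the middle of the blue and black rubber mat. Take the black control knob out of the tin, turn it so that the flat in its bore matches the flat of the brass D-shaft on the white burner unit, push it fully home on the shaft, and then press knob and shaft down against the spring as far as they go, as when lighting a pilot flame. Finish while still holding the knob pressed in; do not let go, and leave the other things on the bench where they are.

Things in the scene. Friction and masses are not known exactly. Their poses are not given: they have to be found in the camera images.
- tin: Round green open tin, fixed to the bench, closed by the lid at the start: outer diameter 150 mm, wall 3 mm, inner diameter about 142 mm, rim 58 mm above the bench, inner floor 4 mm above the bench. Origin: centre of its underside, on the bench; z up.
- lid: Loose lid, 0.10 to 0.20 kg: green disc 156 mm in diameter, with a 136 mm step below it that drops 5 mm into the tin, and a black cylindrical grip knob, 28 mm in diameter, on top. Origin: centre of the step's underside, z up; step 0 to 5 mm, disc 5 to 10, grip 10 to 40 mm above it. Origin is 53 mm above the bench on the tin, 3 mm when laid on the mat.
- mat: Square rubber mat, black border with blue middle, 170 x 170 mm, 3 mm thick, fixed flat on the bench. Origin: centre of its underside; z up.
- knob: Black knob, about 60 g, upright in the tin. Skirt 44 mm across, 17 mm high; on it a grip bar 42 mm long (x), 13 wide (y), from 17 to 45 mm height, white line at its +x end. D-bore in the underside 14 mm deep, 17.6 mm across, flat on the +x side 3.8 mm from the axis (0.8 mm clearance). Origin: underside centre (bore mouth), 4 mm above the bench in the tin; z up, x to the flat.
- unit: White burner control unit lying face up, fixed to the bench: 180 x 160 x 70 mm (x, y, z), grey face with a dial gauge, two lamps and the brass shaft. Origin: centre of its underside. The shaft stands on its face, 20 mm from the centre towards the unit's -x, face 70 mm above the bench.
- shaft_tip (a point): Tip centre of the brass D-shaft, 94 mm above the bench when out. Upright, 16 mm across, stands 24 mm out of the face; one flat 3 mm from the axis; top 2 mm tapered by 1 mm. x points out of the flat (black line on the tip beside it), z up. Knob home: its origin 14 mm below this point, its x the same as this x. Turns if twisted by 0.06 N m.
- valve_shaft (a joint): How far the shaft is pressed into the unit, m: 0 out, 0.008 at its stop. A spring pushes it out: 5.4 N to begin moving, 10 N at the stop, rigid beyond. Springs back when let go. With the knob home and the shaft at its stop the skirt is 2 mm above the unit's face.
- elbow: Bystander: small brass pipe elbow, 48 x 48 x 28 mm, lying near the tin on the robot's side. Origin: under its corner.
- screwdriver: Bystander: screwdriver lying at the back. Origin: on the bench under the middle.
- wrench: Bystander: steel wrench lying on the left near the robot. Origin: on the bench under it.
- jar: Bystander: white jar with a red cap, 60 mm diameter, 75 mm tall, at the back. Origin: centre of its underside.
- tape: Bystander: yellow roll of tape lying flat, 90 mm diameter, 24 mm tall, at the back. Origin: centre of its underside.
- gauge: Bystander: round pressure gauge lying face up, 64 mm diameter, 28 mm tall, at the back. Origin: centre of its underside.
- carton: Bystander: small brown carton, 70 x 100 x 50 mm, on the right near the robot. Origin: centre of its underside.
There are look-alikes about, which are no part of the job. What is shaped like the lid but red is not meant.

How it is judged:
By the outcome, as a careful person would: the job done as asked, in the order asked, and still so for the second after the job is handed in, while the arm keeps its last pose, push and grip.
It also fails if it takes over 64 s, if anything falls off the work surface, if the arm or the gripper's body presses on something with over 40 N, if the wrist force passes 120 N, or if a joint passes its speed limit or range.

## Working session

There is one attempt and no reset: what is moved stays moved. The work goes in short steps, Python scripts to look and compute and a tool call to move; the robot and the scene stay as the last step left them, time stands still between calls to the robot, and variables do not carry over. Pictures are saved under pics/ and viewed, and the job is handed in when it is done.

Besides the shell and the picture viewer there is one more tool, called after ">>>" by a JSON object that holds its "op" and its "data". apply_moves: Moves the arm, as the interface text tells. Its arguments: {"type":"object","properties":{"rows":{"type":"array","items":{"type":"array","items":{"type":"number"}}},"squeeze":{"type":"number"}},"required":["rows"]}

```bash
mkdir -p pics; cat > h.py <<'E'
import numpy as np, cv2
from rig import bot
def snap(n,f):
    P=bot.camera_params(n); im=bot.grab_frame(n); cv2.imwrite('pics/'+f,im[:,:,::-1]); np.savez('pics/'+f+'.npz',im=im,E=P['extrinsics'],p=[P['vertical_fov'],P['cx'],P['cy'],P['k1']]); return im
def load(f):
    d=np.load('pics/'+f+'.npz'); return d['im'],d['E'],d['p']
def cast(f,uv,z):
    im,E,p=load(f); fl=200/np.tan(np.radians(p[0]/2))
    K=np.array([[fl,0,p[1]],[0,fl,p[2]],[0,0,1.]])
    s=cv2.undistortPoints(np.array(uv,float).reshape(-1,1,2),K,np.array([p[3],0,0,0.])).reshape(-1,2)
    R=E[:3,:3];t=E[:3,3];C=-R.T@t
    D=np.c_[s,np.ones(len(s))]@R
    return C+D*((z-C[2])/D[:,2])[:,None]
def proj(f,X):
    im,E,p=load(f); fl=200/np.tan(np.radians(p[0]/2)); c=np.atleast_2d(X)@E[:3,:3].T+E[:3,3]; s=c[:,:2]/c[:,2:]; r=(s**2).sum(1)[:,None]
    return s*(1+p[3]*r)*fl+p[1:3]
E
python3 - <<'E'
from h import *
for n in('scene','top','wrist'): snap(n,n+'0.png'); P=bot.camera_params(n); print(n,P)
s=bot.read_state();print({k:np.round(v,3) for k,v in s.items()})
E
```

```text
scene {'vertical_fov': 57.787236830504774, 'cx': 320.02245796702675, 'cy': 199.89397496371694, 'k1': -0.013681156898728631, 'extrinsics': array([[-0.66713476,  0.74475102,  0.01664754,  0.38560783],
       [ 0.46140819,  0.43065954, -0.77565123, -0.12979867],
       [-0.58483647, -0.50978259, -0.63094217,  1.49776393],
       [ 0.        ,  0.        ,  0.        ,  1.        ]])}
top {'vertical_fov': 46.25312236281863, 'cx': 319.2696709458986, 'cy': 197.7878652032942, 'k1': -0.03185926225443437, 'extrinsics': array([[-0.02351958, -0.99956666, -0.01770088, -0.05835552],
       [-0.99140359,  0.0255997 , -0.12831045,  0.53081756],
       [ 0.12870798,  0.01453091, -0.99157607,  1.20984926],
       [ 0.        ,  0.        ,  0.        ,  1.        ]])}
wrist {'vertical_fov': 62.238705176768384, 'cx': 315.2106664959375, 'cy': 203.86837035339605, 'k1': -0.01491757244562916, 'extrinsics': array([[ 4.14143005e-01,  9.10211321e-01, -9.60173260e-04,
        -5.24088768e-01],
       [ 8.63768366e-01, -3.92678523e-01,  3.15765399e-01,
        -4.04157416e-02],
       [ 2.87036202e-01, -1.31601399e-01, -9.48836809e-01,
         3.81034039e-01],
       [ 0.00000000e+00,  0.00000000e+00,  0.00000000e+00,
         1.00000000e+00]])}
{'time': np.float64(0.15), 'joint_pos': array([ 1.006,  0.291, -0.154,  1.127,  0.   ,  1.432]), 'qd': array([ 0.001, -0.002,  0.003, -0.001,  0.   ,  0.   ]), 'joint_torque': array([ 1.0000e-03, -5.3737e+01,  3.3152e+01,  1.1000e-02, -0.0000e+00,
        0.0000e+00]), 'tcp_pos': array([0.217, 0.478, 0.231]), 'tcp_rot': array([-6.64e-01, -3.07e+00,  1.00e-03]), 'wrist_force': array([ 0.843,  0.764, -0.231]), 'ft_torque': array([-0.053, -0.002, -0.009]), 'finger_gap': np.float64(0.085)}
```

View pics/top0.png

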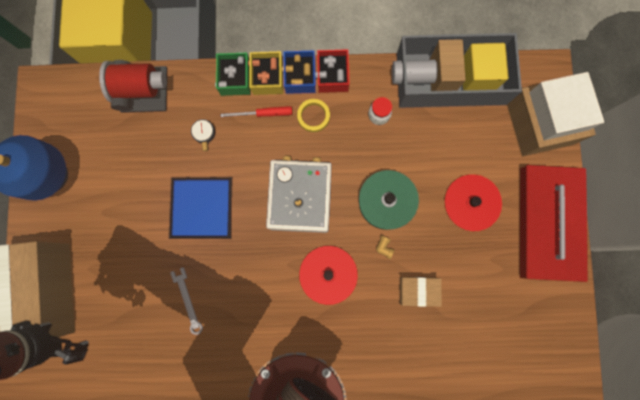

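View pics/scene0.png

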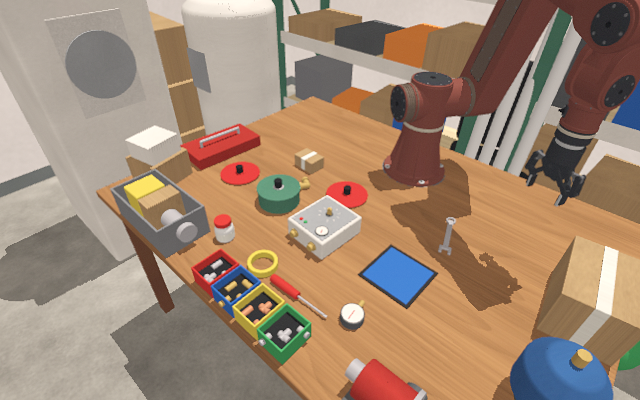

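View pics/wrist0.png

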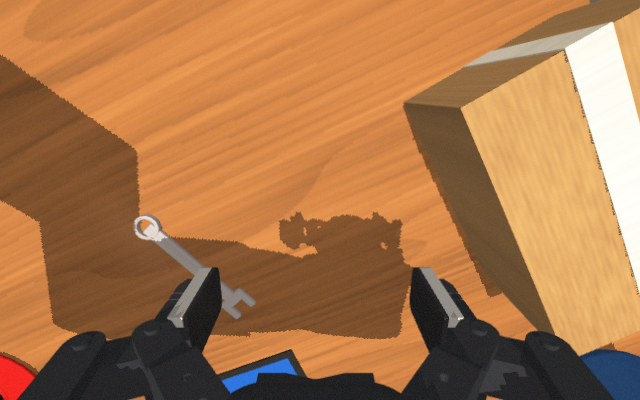

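The top view has the green lid at (389,199), the mat at (201,208), the unit at (299,196) and its shaft at (298,203). Two red look-alikes are at (328,275) and (473,202). Next I measure these.

```bash
python3 - <<'E'
from h import *
f='top0.png'; im,_,_=load(f)
hsv=cv2.cvtColor(im,cv2.COLOR_RGB2HSV)
def big(m,box):
    z=np.zeros_like(m);x0,y0,x1,y1=box;z[y0:y1,x0:x1]=m[y0:y1,x0:x1]
    c,_=cv2.findContours(z,0,1);return max(c,key=cv2.contourArea)
g=big(cv2.inRange(hsv,(60,60,30),(95,255,255)),(340,150,440,250))
e=cv2.fitEllipse(g);print('lid',e,cast(f,[e[0]],.063))
b=big(cv2.inRange(hsv,(100,100,60),(125,255,255)),(150,160,250,260))
r=cv2.minAreaRect(b);print('mat',r,cast(f,[r[0]],.003),cast(f,cv2.boxPoints(r),.003))
u=big(cv2.inRange(hsv,(0,0,140),(180,60,255)),(255,150,345,240))
r=cv2.minAreaRect(u);print('unit',r,cast(f,[r[0]],.07),cast(f,cv2.boxPoints(r),.07))
print('shaft',cast(f,[(298,203)],.094))
cv2.imwrite('pics/c.png',cv2.resize(im[140:260,250:450,::-1],None,fx=4,fy=4,interpolation=2))
s,_,_=load('scene0.png');cv2.imwrite('pics/c2.png',cv2.resize(s[160:270,240:400,::-1],None,fx=5,fy=5,interpolation=2))
s=bot.read_state();R=cv2.Rodrigues(s['tcp_rot'])[0];print(R)
E
```

```text
lid ((387.9917907714844, 199.47601318359375), (56.39287185668945, 56.89132308959961), 105.77570343017578) [[ 0.51642184 -0.24944797  0.063     ]]
mat ((200.0, 207.5), (55.0, 56.0), 90.0) [[0.51486198 0.25547661 0.003     ]] [[0.5931714  0.33417032 0.003     ]
 [0.5889505  0.17863137 0.003     ]
 [0.43803467 0.17842828 0.003     ]
 [0.44157516 0.33163033 0.003     ]]
unit ((298.72509765625, 195.72235107421875), (61.336158752441406, 69.27254486083984), 3.012787342071533) [[ 0.53124522 -0.01907411  0.07      ]] [[ 0.44817719  0.06565174  0.07      ]
 [ 0.62855596  0.05451022  0.07      ]
 [ 0.6156091  -0.10508414  0.07      ]
 [ 0.43611605 -0.09097931  0.07      ]]
shaft [[ 0.5095111  -0.01832314  0.094     ]]
[[-9.10710519e-01  4.13044880e-01 -5.27788983e-04]
 [ 4.13045191e-01  9.10710170e-01 -8.10155866e-04]
 [ 1.46032062e-04 -9.55818170e-04 -9.99999533e-01]]
```

```bash
sleep 1
```

```text
(no output)
```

View pics/c.png

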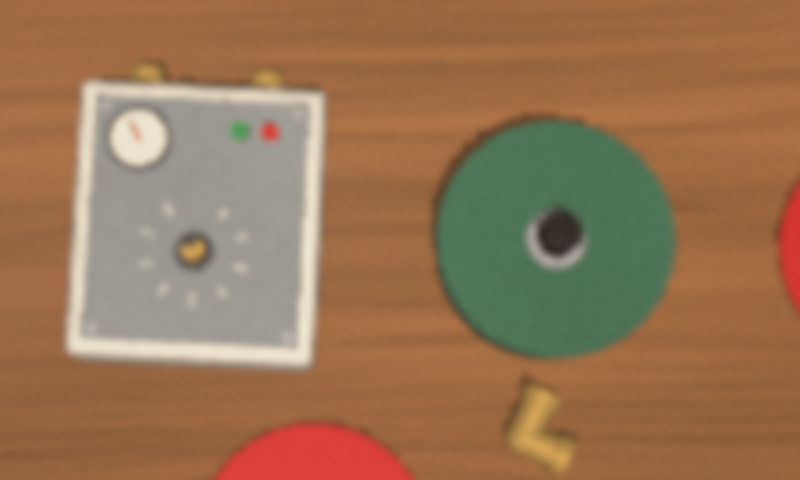

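View pics/c2.png

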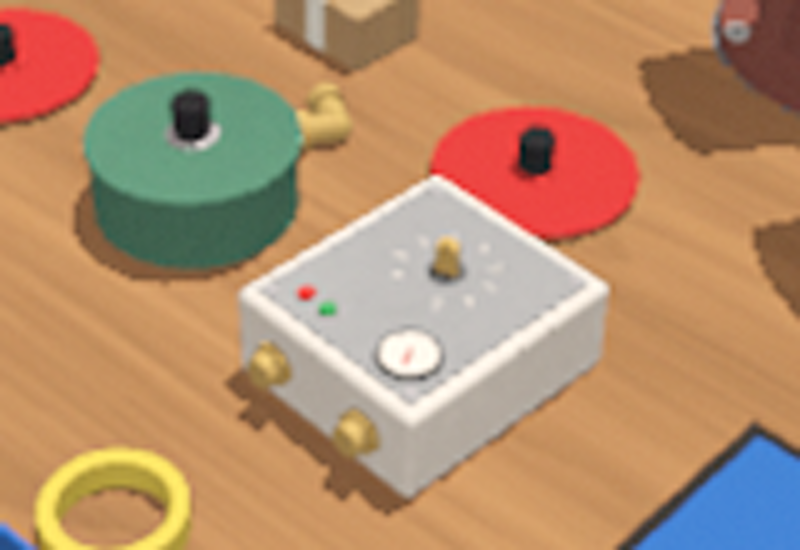

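>>> {"op": "apply_moves", "data": {"rows": [[0,0,0,-8.13,85],[0,0,0,-8.13,85],[0,0,0,-8.13,85],[-20,-45,0,0,85],[-20,-45,0,0,85],[-20,-45,0,0,85],[-20,-45,0,0,85],[-20,-45,0,0,85]]}}

```text
time: 0.95
tcp_pos: [0.317, 0.2514, 0.2313]
tcp_rot: [-0.001, 3.141, -0.0]
wrist_force: [0.3, 0.2, -0.4]
finger_gap: 0.0852
```

>>> {"op": "apply_moves", "data": {"rows": [[-20,-45,0,0,85],[-20,-45,0,0,85],[-20,-45,0,0,85],[-20,-45,0,0,85],[-20,-45,0,0,85],[-10,-45,0,0,85],[0,0,0,0,85],[0,0,0,0,85]]}}

```text
time: 1.75
tcp_pos: [0.4266, -0.0178, 0.231]
tcp_rot: [-0.005, -3.141, -0.001]
wrist_force: [0.3, 0.3, -0.4]
finger_gap: 0.0852
```

```bash
python3 - <<'E'
from h import *
snap('wrist','w1.png'); s=bot.read_state();print(s['tcp_pos'],cv2.Rodrigues(s['tcp_rot'])[0],s['wrist_force'],s['time'])
E
```

```text
[ 0.42639085 -0.01683319  0.23107608] [[-9.99999046e-01  1.12740763e-03 -7.97532482e-04]
 [ 1.12702275e-03  9.99999248e-01  4.82870332e-04]
 [ 7.98076274e-04  4.81971035e-04 -9.99999565e-01]] [-0.01647071  0.14528024 -0.51757887] 1.8
```

View pics/w1.png

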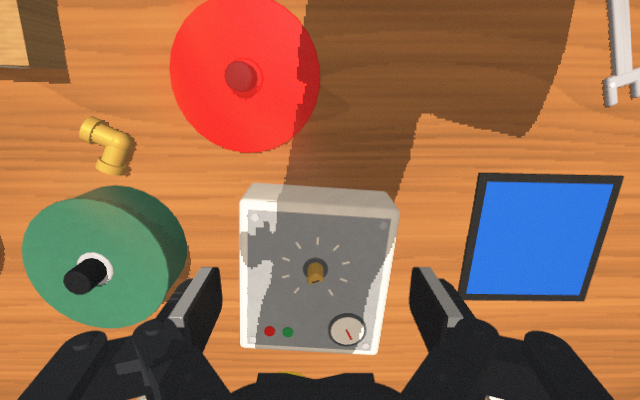

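The wrist view shows the unit with the brass shaft tip near (316,278), the lid grip at (86,275) and the mat at (545,238). I'll zoom in and measure.

```bash
python3 - <<'E'
from h import *
f='w1.png'; im,_,_=load(f)
cv2.imwrite('pics/c3.png',cv2.resize(im[255:295,290:340,::-1],None,fx=14,fy=14,interpolation=2))
hsv=cv2.cvtColor(im,cv2.COLOR_RGB2HSV)
def big(m,box):
    z=np.zeros_like(m);x0,y0,x1,y1=box;z[y0:y1,x0:x1]=m[y0:y1,x0:x1]
    c,_=cv2.findContours(z,0,1);return max(c,key=cv2.contourArea)
k=big(cv2.inRange(hsv,(0,0,0),(180,255,50)),(55,245,115,300));print('grip bbox',cv2.boundingRect(k))
b=big(cv2.inRange(hsv,(100,100,60),(125,255,255)),(440,150,640,320))
q=cv2.approxPolyDP(b,8,True).reshape(-1,2);P=cast(f,q,.003);print('mat',q,P,P.mean(0))
print('grip top',cast(f,[(79,281)],.093)); print('shaft',cast(f,[(316,277)],.094))
E
```

```text
grip bbox (64, 258, 43, 36)
mat [[487 181]
 [466 293]
 [578 295]
 [613 184]] [[0.44142238 0.18088924 0.003     ]
 [0.59158409 0.17756453 0.003     ]
 [0.59618999 0.32665928 0.003     ]
 [0.44546657 0.3307438  0.003     ]] [0.51866576 0.25396421 0.003     ]
grip top [[ 0.51698882 -0.24929808  0.093     ]]
shaft [[ 0.51235159 -0.01767886  0.094     ]]
```

View pics/c3.png

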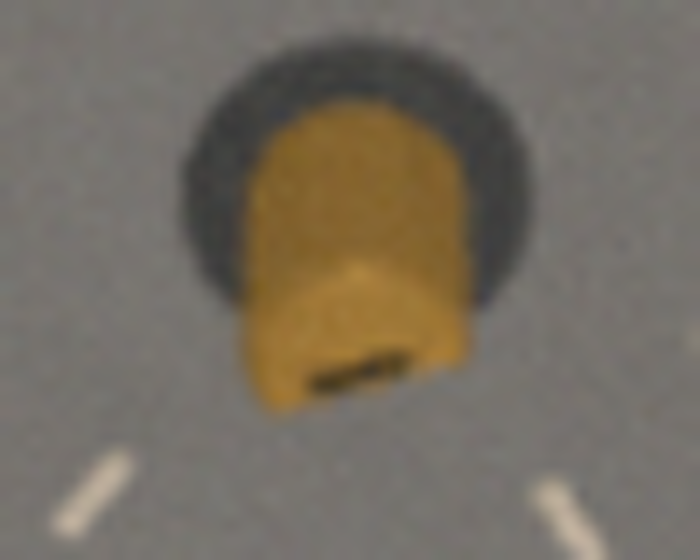

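>>> {"op": "apply_moves", "data": {"rows": [[-15,-39,0,0,85],[-15,-39,0,0,85],[-15,-39,0,0,85],[-15,-39,0,0,85],[-15,-38,10,0,85],[-15,-38,25,0,85],[0,0,35,0,85],[0,0,35,0,85]]}}

```text
time: 2.6
tcp_pos: [0.5175, -0.2482, 0.1251]
tcp_rot: [-0.001, 3.141, -0.0]
wrist_force: [-0.3, 0.5, -0.1]
finger_gap: 0.0849
```

```bash
python3 - <<'E'
from h import *
snap('wrist','w2.png'); s=bot.read_state();print(s['tcp_pos'],s['tcp_rot'])
E
```

```text
[ 0.5144151  -0.24577082  0.11943839] [ 2.31128015e-03 -3.13505249e+00 -7.14277360e-03]
```

View pics/w2.png

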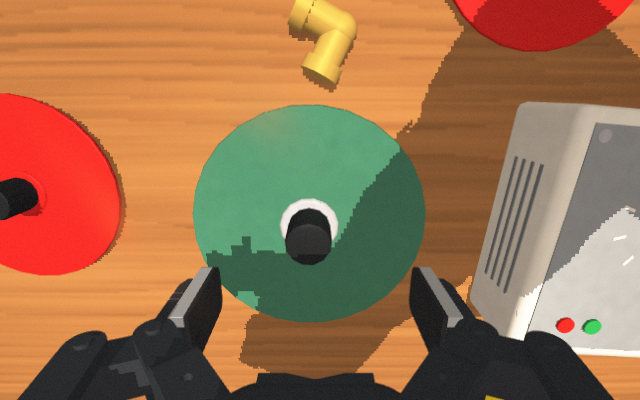

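The grip's top disc is centred near (308,243), between the pads.

```bash
python3 - <<'E'
from h import *
print(cast('w2.png',[(308,243)],.093))
snap('wrist','w3.png');s=bot.read_state();print(s['tcp_pos'],s['tcp_rot'])
print(cast('w3.png',[(308,243)],.093))
E
```

```text
[[ 0.51831138 -0.25266896  0.093     ]]
[ 0.51433037 -0.2455187   0.12211436] [ 2.95198590e-03 -3.13468860e+00 -7.43319199e-03]
[[ 0.51233089 -0.24998204  0.093     ]]
```

View pics/w3.png

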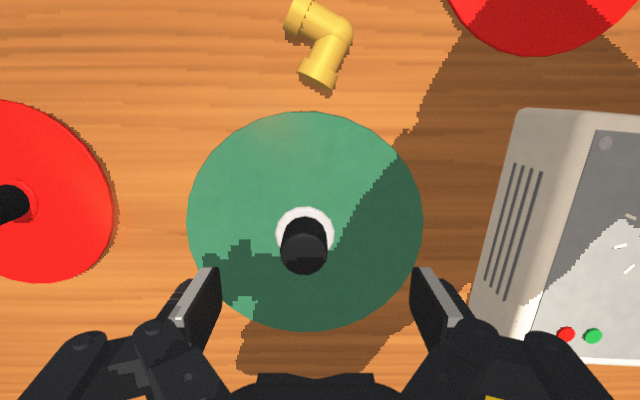

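>>> {"op": "apply_moves", "data": {"rows": [[0,-3,0,0,85],[0,0,20,0,85],[0,0,20,0,85],[0,0,10,0,85],[0,0,5,0,85],[0,0,0,0,85],[0,0,0,0,85],[0,0,0,0,85]]}}

```text
time: 3.5
tcp_pos: [0.5174, -0.2522, 0.0723]
tcp_rot: [0.0, 3.14, -0.001]
wrist_force: [-0.3, -0.4, 0.1]
finger_gap: 0.0851
```

```bash
python3 - <<'E'
from h import *
s=bot.read_state();print(s['tcp_pos'],s['tcp_rot']);snap('wrist','w4.png')
E
```

```text
[ 0.51735094 -0.25224849  0.07226701] [ 9.53177036e-05  3.14035704e+00 -1.27473017e-03]
```

View pics/w4.png

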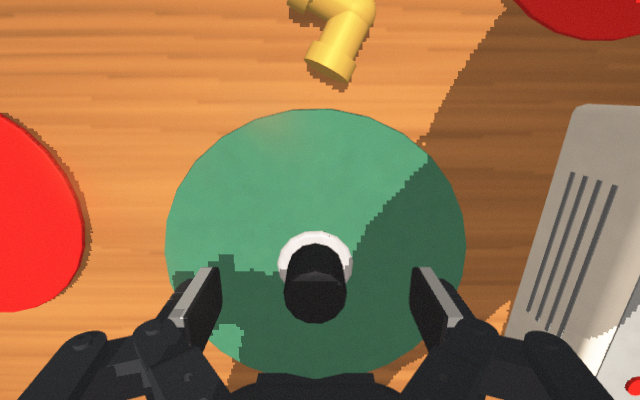

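The grip is centred between the pads at (315,290). Closing.

>>> {"op": "apply_moves", "data": {"rows": [[0,0,3,0,85],[0,0,0,0,20],[0,0,0,0,20],[0,0,0,0,20],[0,0,0,0,20],[0,0,0,0,20],[0,0,0,0,20],[0,0,0,0,20]], "squeeze": 60}}

```text
time: 4.35
tcp_pos: [0.5169, -0.252, 0.0686]
tcp_rot: [0.0, 3.141, -0.0]
wrist_force: [-1.0, 0.6, 4.7]
finger_gap: 0.026
```

>>> {"op": "apply_moves", "data": {"rows": [[0,0,0,0,20],[0,0,0,0,20],[0,0,-5,0,20],[0,0,-10,0,20],[0,0,-20,0,20],[0,0,-20,0,20],[0,0,-20,0,20],[0,0,0,0,20]]}}

```text
time: 5.15
tcp_pos: [0.5183, -0.2529, 0.1464]
tcp_rot: [0.0, 3.138, -0.004]
wrist_force: [1.0, 0.5, -1.8]
finger_gap: 0.0259
```

```bash
python3 - <<'E'
from h import *
s=bot.read_state();print(s['tcp_pos'],s['tcp_rot'],s['wrist_force'],s['finger_gap']);snap('wrist','w5.png')
E
```

```text
[ 0.51834957 -0.2528567   0.14635218] [ 1.17525441e-06  3.13750683e+00 -4.09144570e-03] [ 0.98225361  0.53659921 -1.7667638 ] 0.025882542819534723
```

View pics/w5.png

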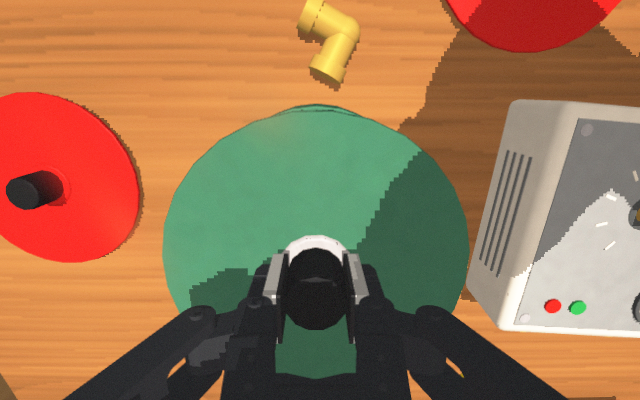

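The lid is in the gripper and came up level. Carry it to the mat.

>>> {"op": "apply_moves", "data": {"rows": [[0,10,-20,0,20],[0,30,-20,0,20],[0,45,0,0,20],[0,48,0,0,20],[0,48,0,0,20],[0,48,0,0,20],[0,48,0,0,20],[0,48,0,0,20]]}}

```text
time: 6.0
tcp_pos: [0.5159, 0.075, 0.1823]
tcp_rot: [-0.0, -3.14, -0.0]
wrist_force: [0.4, -0.7, -2.6]
finger_gap: 0.0263
```

>>> {"op": "apply_moves", "data": {"rows": [[0,48,0,0,20],[0,48,0,0,20],[0,45,0,0,20],[0,30,0,0,20],[0,11,20,0,20],[0,0,35,0,20],[0,0,35,0,20],[0,0,0,0,20]]}}

```text
time: 6.8
tcp_pos: [0.5127, 0.2539, 0.0882]
tcp_rot: [0.0, -3.133, 0.005]
wrist_force: [-1.0, -1.1, -2.5]
finger_gap: 0.0262
```

```bash
python3 - <<'E'
from h import *
snap('top','t1.png');snap('wrist','w6.png')
s=bot.read_state();print(s['tcp_pos'],s['tcp_rot'],s['wrist_force'],s['finger_gap'])
a=load('t1.png')[0];b=load('w6.png')[0]
cv2.imwrite('pics/c4.png',cv2.resize(a[140:290,130:450,::-1],None,fx=2.5,fy=2.5))
E
```

```text
[0.51614122 0.25481557 0.09297185] [-2.68598134e-04 -3.13956146e+00  1.09033004e-03] [ 0.68034788  1.00296027 -1.11430115] 0.02597284943057094
```

View pics/c4.png

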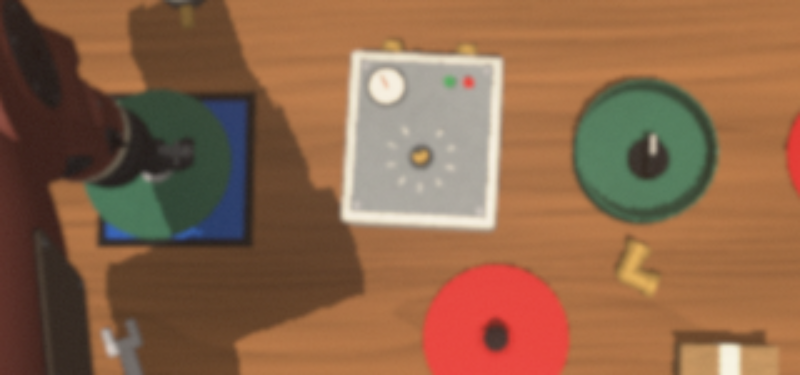

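View pics/w6.png

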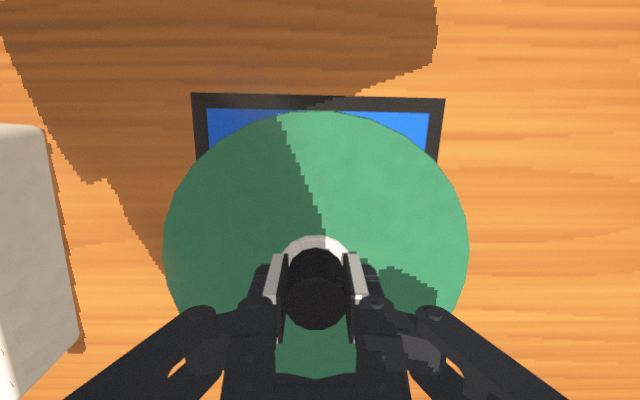

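The lid is centred over the mat. Lower it.

>>> {"op": "apply_moves", "data": {"rows": [[0,0,25,0,20],[0,0,20,0,20],[0,0,15,0,20],[0,0,7,0,20],[0,0,3,0,20],[0,0,0,0,20],[0,0,0,0,20],[0,0,0,0,20]]}}

```text
time: 7.7
tcp_pos: [0.5174, 0.2553, 0.0242]
tcp_rot: [0.0, 3.14, 0.001]
wrist_force: [0.8, 0.8, -1.4]
finger_gap: 0.0265
```

>>> {"op": "apply_moves", "data": {"rows": [[0,0,1,0,20],[0,0,1,0,20],[0,0,1,0,20],[0,0,1,0,20],[0,0,0,0,20],[0,0,0,0,20],[0,0,0,0,20],[0,0,0,0,20]]}}

```text
time: 8.5
tcp_pos: [0.5168, 0.2551, 0.0193]
tcp_rot: [0.0, 3.142, 0.0]
wrist_force: [-0.2, 0.2, -1.9]
finger_gap: 0.0259
```

>>> {"op": "apply_moves", "data": {"rows": [[0,0,0.5,0,20],[0,0,0.5,0,20],[0,0,0.5,0,20],[0,0,0,0,20],[0,0,0,0,20],[0,0,0,0,20],[0,0,0,0,20],[0,0,0,0,20]]}}

```text
time: 9.3
tcp_pos: [0.5169, 0.2551, 0.0186]
tcp_rot: [0.0, 3.141, 0.0]
wrist_force: [-3.0, -1.5, 9.1]
finger_gap: 0.0262
```

Contact reached, with +9 N on the wrist. Release and rise.

>>> {"op": "apply_moves", "data": {"rows": [[0,0,0,0,70],[0,0,0,0,85],[0,0,0,0,85],[0,0,0,0,85],[0,0,0,0,85],[0,0,0,0,85],[0,0,-15,0,85],[0,0,-30,0,85]]}}

```text
time: 10.1
tcp_pos: [0.515, 0.2544, 0.0613]
tcp_rot: [-0.0, -3.137, 0.002]
wrist_force: [-0.2, 0.2, 0.2]
finger_gap: 0.0849
```

>>> {"op": "apply_moves", "data": {"rows": [[0,0,-40,0,85],[0,0,-45,0,60],[0,-45,-20,0,60],[0,-48,0,0,60],[0,-48,0,0,60],[0,-48,0,0,60],[0,-48,0,0,60],[0,-30,0,0,60]]}}

```text
time: 10.9
tcp_pos: [0.5166, -0.0148, 0.168]
tcp_rot: [0.003, 3.141, -0.001]
wrist_force: [0.3, -0.3, -0.8]
finger_gap: 0.0601
```

```bash
python3 - <<'E'
from h import *
snap('scene','s1.png')
snap('wrist','w7.png')
s=bot.read_state();print(s['tcp_pos'],s['tcp_rot'],s['wrist_force'],s['finger_gap'])
E
```

```text
[ 0.51688733 -0.01544831  0.16789229] [ 6.94311850e-03  3.14120908e+00 -1.57121456e-03] [-0.1021673   0.8467011   0.66482751] 0.06034547990265791
```

View pics/s1.png

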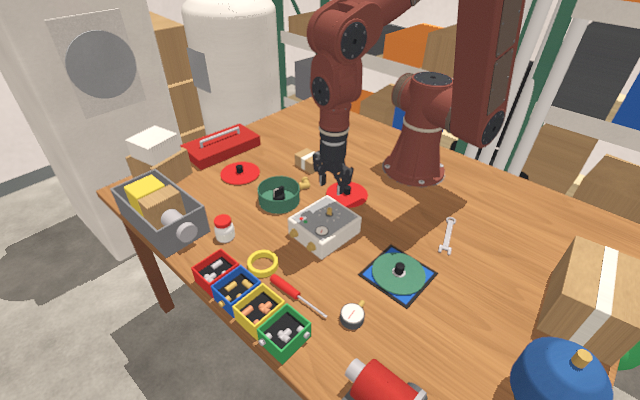

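View pics/w7.png

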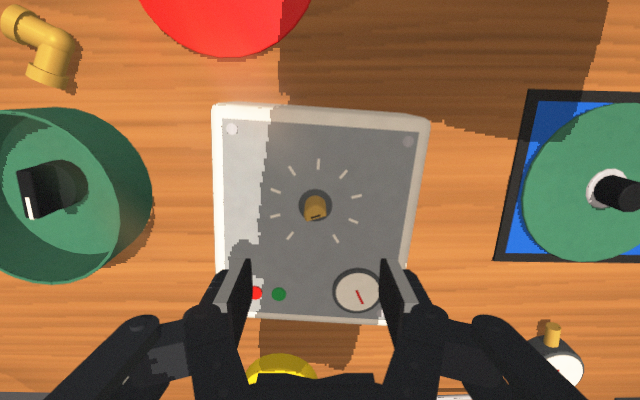

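The lid lies flat and centred on the mat at scene (400,270). The shaft tip shows at about (316,210) in the wrist view, and the knob in the tin at left. Zooming on the shaft.

```bash
python3 - <<'E'
from h import *
f='w7.png'; im,_,_=load(f)
cv2.imwrite('pics/c5.png',cv2.resize(im[182:226,292:340,::-1],None,fx=14,fy=14,interpolation=2))
E
```

```text
(no output)
```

View pics/c5.png

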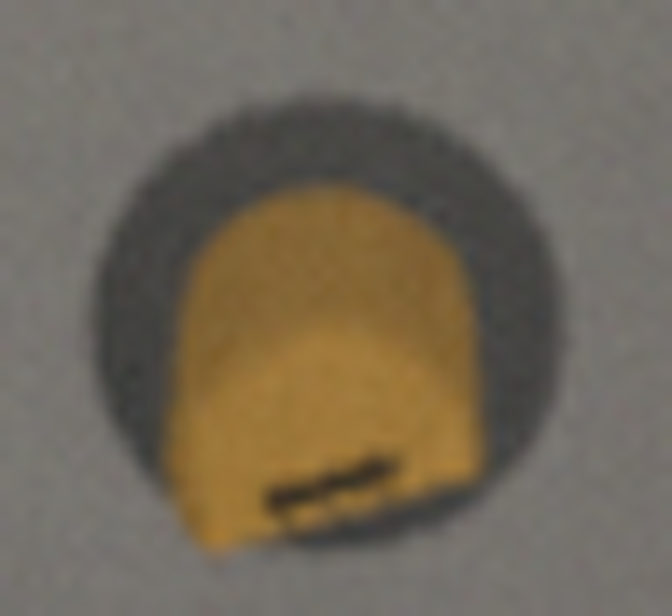

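```bash
python3 - <<'E'
from h import *
f='w7.png'; o=np.array([291.5,181.5])
px=lambda L:np.array(L,float)/14+o
a=cast(f,px([(215,550),(480,472)]),.0925);print(a*1e3,np.linalg.norm(a[1]-a[0])*1e3)
b=cast(f,px([(268,502),(395,462)]),.094)
for q in(a,b):
    d=q[1]-q[0]; n=np.array([d[1],-d[0]]);n/=np.linalg.norm(n)
    print('xdir deg',np.degrees(np.arctan2(n[1],n[0])), 'axis',(q.mean(0)[:2]-(.003 if q is a else .001)*n)*1e3)
print('collar',cast(f,px([(328,322),(96,322),(562,322)]),.070)*1e3)
print('top edge',cast(f,px([(335,325)]),.094)*1e3)
f='top0.png'; print(cast(f,[(250+195/4-.5,140+252/4-.5)],.07))
o=np.array([290,255])-.5; f='w1.png'
a=cast(f,np.array([(275,415),(468,362)])/14+o,.0925); d=a[1]-a[0];n=np.array([d[1],-d[0]]);n/=np.linalg.norm(n);print(np.degrees(np.arctan2(n[1],n[0])),(a.mean(0)[:2]-.003*n)*1e3,np.linalg.norm(d))
E
```

```text
[[520.80507971 -24.19353257  92.5       ]
 [516.65852103 -10.83824929  92.5       ]] 13.98418894223528
xdir deg 17.248563958926276 axis [515.86671824 -18.40544385]
xdir deg 18.34686649451773 axis [515.655362   -18.60707092]
collar [[516.23829636 -18.53856646  70.        ]
 [516.18705388 -31.24696635  70.        ]
 [516.29000561  -5.72398582  70.        ]]
top edge [[508.34051262 -18.07454034  94.        ]]
[[ 0.51366358 -0.01753403  0.07      ]]
17.20824040667941 [516.19962692 -18.56533528] 0.014049164355312517
```

>>> {"op": "apply_moves", "data": {"rows": [[0,-40,0,0,60],[0,-45,0,0,60],[0,-45,0,0,60],[0,-45,0,0,60],[0,-40,0,0,60],[0,-20,0,0,60],[0,0,0,0,60],[0,0,0,0,60]]}}

```text
time: 11.8
tcp_pos: [0.5167, -0.2463, 0.1675]
tcp_rot: [-0.001, -3.141, -0.001]
wrist_force: [-0.8, 1.3, 1.0]
finger_gap: 0.0599
```

>>> {"op": "apply_moves", "data": {"rows": [[0,0,0,0,60],[0,0,0,0,60],[0,0,0,0,60],[0,0,0,0,60],[0,0,0,0,60],[0,0,0,0,60],[0,0,0,0,60],[0,0,0,0,60]]}}

```text
time: 12.6
tcp_pos: [0.5167, -0.2469, 0.1678]
tcp_rot: [-0.0, -3.142, -0.0]
wrist_force: [-0.6, -0.1, 0.2]
finger_gap: 0.0601
```

```bash
python3 - <<'E'
from h import *
snap('wrist','w8.png')
s=bot.read_state();print(s['tcp_pos'],s['tcp_rot'],s['wrist_force'],s['finger_gap'])
im=load('w8.png')[0]
cv2.imwrite('pics/c6.png',cv2.resize(im[110:290,210:430,::-1],None,fx=3.5,fy=3.3,interpolation=2)[:,:])
E
```

```text
[ 0.51671346 -0.24695904  0.16777879] [-3.82412663e-04 -3.14152669e+00 -6.87623448e-05] [ 0.16605387 -0.70750912 -0.04097601] 0.06050523305778183
```

View pics/w8.png

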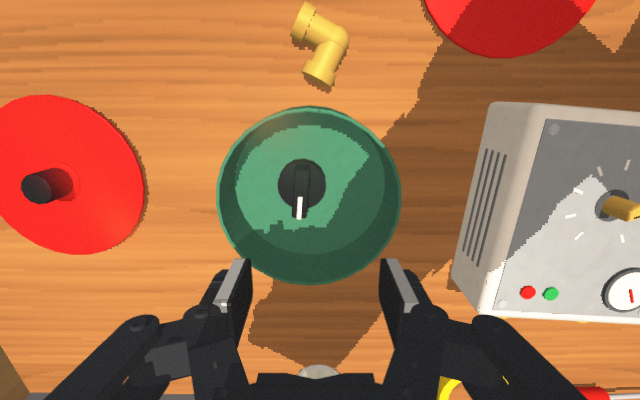

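```bash
python3 - <<'E'
from h import *
im=load('w8.png')[0][150:230,260:340]
g=np.clip((im/255.)**.5*255,0,255).astype(np.uint8)
cv2.imwrite('pics/c6.png',cv2.resize(g[:,:,::-1],None,fx=7.5,fy=7.5,interpolation=2))
E
```

```text
(no output)
```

View pics/c6.png

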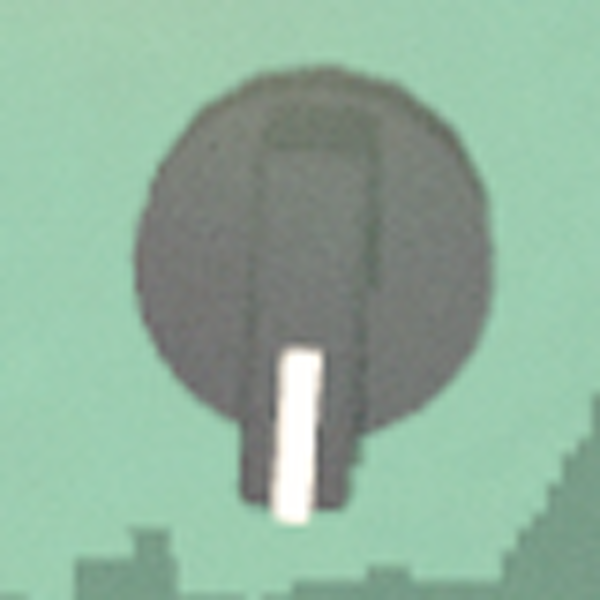

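```bash
python3 - <<'E'
from h import *
f='w8.png'; o=np.array([259.5,149.5]); px=lambda L:np.array(L,float)/7.5+o
a=cast(f,px([(321,150),(296,505)]),.049);d=a[1]-a[0];print(a*1e3,np.linalg.norm(d)*1e3,np.degrees(np.arctan2(d[1],d[0])),a.mean(0)*1e3)
a=cast(f,px([(302,352),(294,505)]),.049);d=a[1]-a[0];print(np.degrees(np.arctan2(d[1],d[0])))
print('skirt',cast(f,px([(314,250)]),.021)*1e3)
im=load(f)[0];h=cv2.cvtColor(im,cv2.COLOR_RGB2HSV)
m=cv2.inRange(h,(60,60,20),(95,255,255));m[:100]=0;m[300:]=0;m[:,:200]=0;m[:,410:]=0
c=max(cv2.findContours(m,0,1)[0],key=cv2.contourArea);e=cv2.fitEllipse(cv2.convexHull(c));print(e,cast(f,[e[0]],.058))
E
```

```text
[[ 493.29496265 -257.60059121   49.        ]
 [ 533.97577484 -260.96901017   49.        ]] 40.82002849863627 -4.73336009678564 [ 513.63536875 -259.28480069   49.        ]
-3.7830074656772874
skirt [[ 511.75881692 -259.73167635   21.        ]]
((308.2741394042969, 195.7039794921875), (177.23765563964844, 184.30801391601562), 93.576904296875) [[ 0.51260097 -0.2527662   0.058     ]]
```

>>> {"op": "apply_moves", "data": {"rows": [[3.5,-12.5,0,0,40],[0,0,0,4.5,40],[0,0,20,0,40],[0,0,25,0,40],[0,0,20,0,40],[0,0,10,0,40],[0,0,0,0,40],[0,0,0,0,40]]}}

```text
time: 13.45
tcp_pos: [0.5135, -0.26, 0.0934]
tcp_rot: [0.124, 3.139, -0.001]
wrist_force: [0.1, -0.2, 0.6]
finger_gap: 0.0401
```

```bash
python3 - <<'E'
from h import *
snap('wrist','w9.png')
s=bot.read_state();print(s['tcp_pos'],s['tcp_rot'],s['wrist_force'],s['finger_gap'])
im=load('w9.png')[0]
g=np.clip((im/255.)**.6*255,0,255).astype(np.uint8);cv2.imwrite('pics/w9b.png',g[:,:,::-1])
E
```

```text
[ 0.51380828 -0.26004494  0.09379861] [ 1.23643064e-01  3.13794129e+00 -1.28224212e-03] [-0.32445534  0.16429333  0.53366141] 0.040196102720552164
```

View pics/w9b.png

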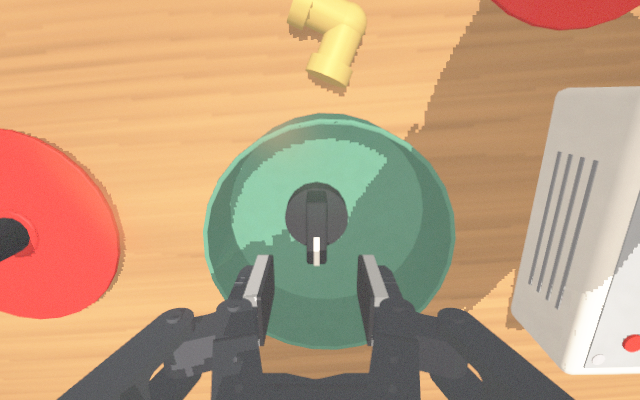

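The bar is vertical and midway between the pads at (316,230). Descend.

>>> {"op": "apply_moves", "data": {"rows": [[0,0,20,0,40],[0,0,20,0,40],[0,0,15,0,40],[0,0,8,0,40],[0,0,4,0,40],[0,0,0,0,40],[0,0,0,0,40],[0,0,0,0,40]]}}

```text
time: 14.3
tcp_pos: [0.5138, -0.2597, 0.0266]
tcp_rot: [0.123, 3.138, -0.001]
wrist_force: [-0.1, 0.3, 0.4]
finger_gap: 0.04
```

```bash
python3 - <<'E'
from h import *
snap('wrist','w10.png')
s=bot.read_state();print(s['tcp_pos'],s['tcp_rot'],s['wrist_force'],s['finger_gap'])
im=load('w10.png')[0]
g=np.clip((im/255.)**.6*255,0,255).astype(np.uint8);cv2.imwrite('pics/w10b.png',g[:,:,::-1])
E
```

```text
[ 0.51371916 -0.25970742  0.02647568] [ 1.23448578e-01  3.13816456e+00 -9.26514978e-04] [-0.13160738 -1.02012844  0.83828025] 0.040030350318591666
```

View pics/w10b.png

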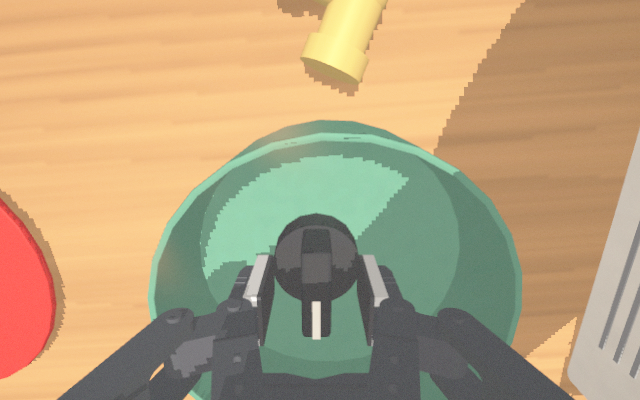

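>>> {"op": "apply_moves", "data": {"rows": [[0,0,1.5,0,40],[0,0,0,0,5],[0,0,0,0,5],[0,0,0,0,5],[0,0,0,0,5],[0,0,0,0,5],[0,0,0,0,5],[0,0,0,0,5]], "squeeze": 90}}

```text
time: 15.15
tcp_pos: [0.5134, -0.2595, 0.0246]
tcp_rot: [0.124, 3.139, -0.0]
wrist_force: [-1.1, 0.5, 5.6]
finger_gap: 0.0112
```

>>> {"op": "apply_moves", "data": {"rows": [[0,0,0,0,5],[0,0,-10,0,5],[0,0,-20,0,5],[0,0,-30,0,5],[0,0,-35,0,5],[0,0,-35,0,5],[0,0,-25,0,5],[0,0,0,0,5]]}}

```text
time: 15.95
tcp_pos: [0.515, -0.2606, 0.1835]
tcp_rot: [0.123, 3.134, -0.005]
wrist_force: [0.7, -1.2, -1.7]
finger_gap: 0.0114
```

```bash
python3 - <<'E'
from h import *
snap('wrist','w11.png')
s=bot.read_state();print(s['tcp_pos'],s['tcp_rot'],s['wrist_force'],s['finger_gap'])
im=load('w11.png')[0]
g=np.clip((im/255.)**.5*255,0,255).astype(np.uint8);cv2.imwrite('pics/w11b.png',cv2.resize(g[190:400,200:430,::-1],None,fx=3.4,fy=2.8))
E
```

```text
[ 0.51415976 -0.25999011  0.18123187] [ 1.23386837e-01  3.13622520e+00 -2.84704800e-03] [-0.29921073  0.84385334 -0.70371666] 0.011512830158642327
```

View pics/w11b.png

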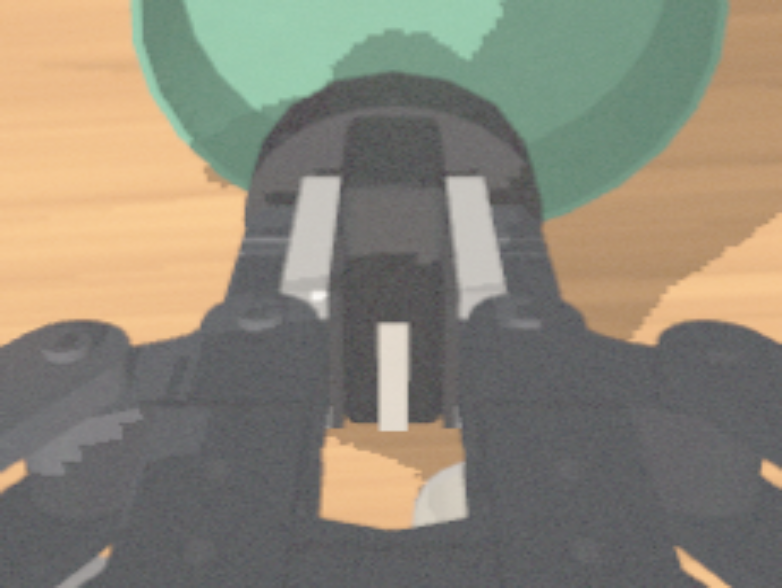

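>>> {"op": "apply_moves", "data": {"rows": [[0,0,0,-7.3,5],[0,0,0,-7.4,5],[0,0,0,-7.4,5],[0,0,0,0,5],[0,0,0,0,5],[0,0,0,0,5],[0,0,0,0,5],[0,0,0,0,5]]}}

```text
time: 16.8
tcp_pos: [0.5132, -0.2594, 0.1792]
tcp_rot: [0.479, -3.105, -0.0]
wrist_force: [-0.2, -0.8, -0.4]
finger_gap: 0.0113
```

```bash
python3 - <<'E'
from h import *
snap('wrist','w12.png')
s=bot.read_state();print(s['tcp_pos'],s['tcp_rot'],s['wrist_force'],s['finger_gap'])
R=cv2.Rodrigues(s['tcp_rot'])[0];print(np.degrees(np.arctan2(R[1,0],R[0,0])))
im=load('w12.png')[0]
g=np.clip((im/255.)**.5*255,0,255).astype(np.uint8);cv2.imwrite('pics/w12b.png',cv2.resize(g[200:360,260:370,::-1],None,fx=5,fy=3.75))
E
```

```text
[ 0.51324843 -0.25938717  0.17927884] [ 4.79322219e-01 -3.10477103e+00 -4.29280754e-05] [ 0.45541004  0.14752597 -0.07314831] 0.011488682857525346
-162.44764402022528
```

View pics/w12b.png

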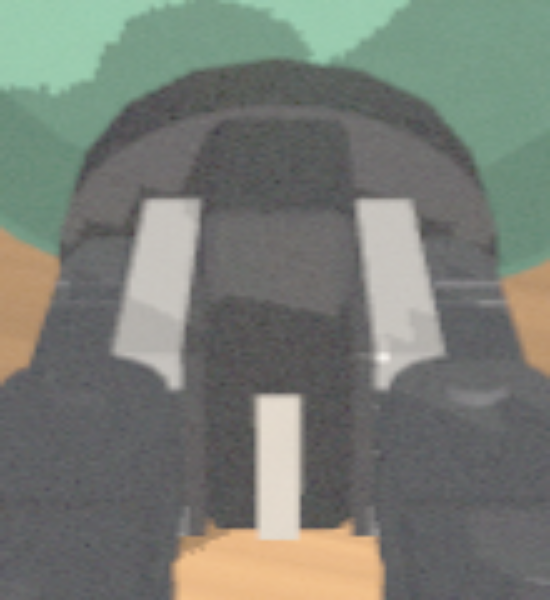

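```bash
python3 - <<'E'
from h import *
s=bot.read_state();T=s['tcp_pos'];R=cv2.Rodrigues(s['tcp_rot'])[0]
px=lambda L:np.array(L,float)/[5,3.75]+[259.5,199.5]
for f,L,z in(('w12.png',[(278,208),(277,527)],T[2]+.0244),):
    a=cast(f,px(L),z);print(((a-T)@R)*1e3)
# skirt: leftmost/rightmost at upper edge z= TCP-.0206+.017
f='w12.png'
a=cast(f,px([(62,240),(497,240),(278,105)]),T[2]-.0036);print((a-T)@R*1e3)
E
```

```text
[[ 20.62904033  -0.22638811 -24.39927769]
 [-20.81050742  -0.3803591  -24.40074888]]
[[  1.5684265  -21.69628083   3.59933702]
 [  1.50389224  21.46026894   3.60076387]
 [ 20.82360078  -0.23597415   3.60072891]]
```

>>> {"op": "apply_moves", "data": {"rows": [[-6,18,0,0,5],[-12,38,0,0,5],[-15,45,0,0,5],[-15,45,0,0,5],[-15,45,0,0,5],[-9,28,10,0,5],[-3.3,9.8,20,0,5],[0,0,15,0,5]]}}

```text
time: 17.65
tcp_pos: [0.5152, -0.0157, 0.1338]
tcp_rot: [-0.485, 3.104, 0.001]
wrist_force: [-0.4, -1.0, -0.6]
finger_gap: 0.0112
```

>>> {"op": "apply_moves", "data": {"rows": [[0,0,0,0,5],[0,0,0,0,5],[0,0,0,0,5],[0,0,0,0,5],[0,0,0,0,5],[0,0,0,0,5],[0,0,0,0,5],[0,0,0,0,5]]}}

```text
time: 18.45
tcp_pos: [0.5159, -0.0186, 0.1344]
tcp_rot: [-0.48, 3.105, 0.0]
wrist_force: [0.2, 0.4, -0.2]
finger_gap: 0.0113
```

```bash
python3 - <<'E'
from h import *
snap('wrist','w13.png');snap('scene','s2.png')
s=bot.read_state();print(s['tcp_pos'],s['tcp_rot'],s['wrist_force'],s['finger_gap'])
R=cv2.Rodrigues(s['tcp_rot'])[0];print(np.degrees(np.arctan2(R[1,0],R[0,0])))
print('err tool mm',(np.array([.516,-.0185,.1])-s['tcp_pos'])@R*1e3)
im=load('w13.png')[0];g=np.clip((im/255.)**.6*255,0,255).astype(np.uint8)
a=cv2.resize(g[150:400,200:430],None,fx=1.7,fy=1.7)
im=load('s2.png')[0];b=cv2.resize(im[180:260,280:380],None,fx=4,fy=4);b=cv2.copyMakeBorder(b,0,a.shape[0]-b.shape[0],0,0,0)
cv2.imwrite('pics/c13.png',np.hstack([a,b])[:,:,::-1])
E
```

```text
[ 0.51582749 -0.01858394  0.13427842] [ 4.80279236e-01 -3.10455008e+00 -3.88773082e-05] [ 0.30323053  0.10091187 -0.70197613] 0.011154626901484471
-162.41191392981995
err tool mm [-1.93481209e-01  2.64596592e-02  3.42783990e+01]
```

View pics/c13.png

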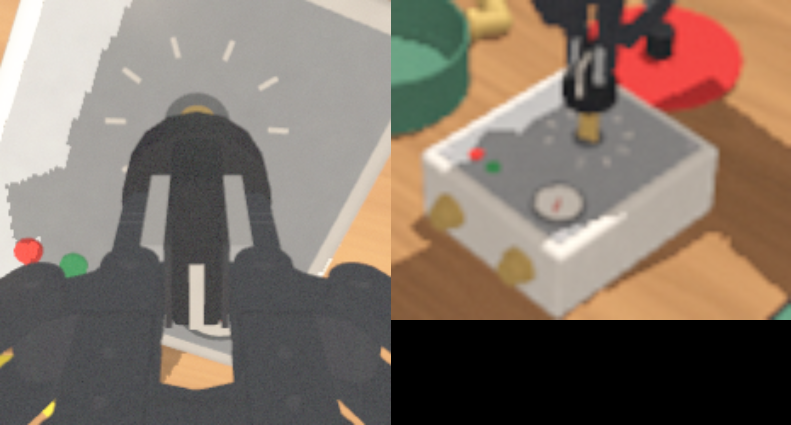

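The knob is over the shaft, and the collar is symmetric about it at crop (197,110). Descend slowly, watching the force.

>>> {"op": "apply_moves", "data": {"rows": [[0,0,8,0,5],[0,0,8,0,5],[0,0,2,0,5],[0,0,1,0,5],[0,0,1,0,5],[0,0,1,0,5],[0,0,0,0,5],[0,0,0,0,5]]}}

```text
time: 19.35
tcp_pos: [0.516, -0.0186, 0.1134]
tcp_rot: [-0.48, 3.104, -0.0]
wrist_force: [-0.1, -0.0, -1.4]
finger_gap: 0.0115
```

>>> {"op": "apply_moves", "data": {"rows": [[0,0,1,0,5],[0,0,1,0,5],[0,0,1,0,5],[0,0,0,0,5],[0,0,0,0,5],[0,0,0,0,5],[0,0,0,0,5],[0,0,0,0,5]]}}

```text
time: 20.15
tcp_pos: [0.5159, -0.0186, 0.1103]
tcp_rot: [-0.48, 3.105, -0.0]
wrist_force: [-0.3, -0.1, -0.5]
finger_gap: 0.0115
```

The knob is about 4 mm on with no force, so it is sliding over the shaft. Continue to home.

>>> {"op": "apply_moves", "data": {"rows": [[0,0,1.5,0,5],[0,0,1.5,0,5],[0,0,1.5,0,5],[0,0,1.5,0,5],[0,0,1,0,5],[0,0,1,0,5],[0,0,0,0,5],[0,0,0,0,5]]}}

```text
time: 20.95
tcp_pos: [0.5159, -0.0186, 0.1023]
tcp_rot: [0.48, -3.105, -0.0]
wrist_force: [-0.0, 0.1, -0.4]
finger_gap: 0.0112
```

>>> {"op": "apply_moves", "data": {"rows": [[0,0,0.5,0,5],[0,0,0.5,0,5],[0,0,0.5,0,5],[0,0,0.5,0,5],[0,0,0.5,0,5],[0,0,0.5,0,5],[0,0,0,0,5],[0,0,0,0,5]]}}

```text
time: 21.75
tcp_pos: [0.516, -0.0186, 0.0995]
tcp_rot: [-0.48, 3.104, -0.0]
wrist_force: [-2.4, 0.3, 5.7]
finger_gap: 0.0113
```

```bash
python3 - <<'E'
from h import *
s=bot.read_state();print(s['tcp_pos'],s['tcp_rot'],s['wrist_force'],s['ft_torque'])
E
```

```text
[ 0.51596712 -0.01856385  0.09947618] [-4.80410538e-01  3.10438948e+00 -1.34950624e-04] [-2.38139953  0.27639041  5.73015159] [ 0.0373078   0.38106461 -0.00954884]
```

The knob is home, with the spring starting at 5.7 N. Press in.

>>> {"op": "apply_moves", "data": {"rows": [[0,0,1,0,5],[0,0,1,0,5],[0,0,1,0,5],[0,0,1,0,5],[0,0,1,0,5],[0,0,0,0,5],[0,0,0,0,5],[0,0,0,0,5]]}}

```text
time: 22.55
tcp_pos: [0.516, -0.0186, 0.0947]
tcp_rot: [-0.48, 3.104, -0.0]
wrist_force: [-2.7, -0.0, 7.7]
finger_gap: 0.0114
```

>>> {"op": "apply_moves", "data": {"rows": [[0,0,0.5,0,5],[0,0,0.5,0,5],[0,0,0.5,0,5],[0,0,0.5,0,5],[0,0,0,0,5],[0,0,0,0,5],[0,0,0,0,5],[0,0,0,0,5]]}}

```text
time: 23.35
tcp_pos: [0.516, -0.0186, 0.0928]
tcp_rot: [-0.48, 3.104, -0.0]
wrist_force: [-2.3, 0.6, 9.6]
finger_gap: 0.0118
```

>>> {"op": "apply_moves", "data": {"rows": [[0,0,0.2,0,5],[0,0,0.2,0,5],[0,0,0.2,0,5],[0,0,0,0,5],[0,0,0,0,5],[0,0,0,0,5],[0,0,0,0,5],[0,0,0,0,5]]}}

```text
time: 24.15
tcp_pos: [0.516, -0.0186, 0.0924]
tcp_rot: [-0.48, 3.104, -0.0]
wrist_force: [-3.7, 0.7, 11.6]
finger_gap: 0.0116
```

>>> {"op": "apply_moves", "data": {"rows": [[0,0,0.2,0,5],[0,0,0.2,0,5],[0,0,0.1,0,5],[0,0,0,0,5],[0,0,0,0,5],[0,0,0,0,5],[0,0,0,0,5],[0,0,0,0,5]]}}

```text
time: 24.95
tcp_pos: [0.5161, -0.0186, 0.0923]
tcp_rot: [-0.48, 3.104, -0.001]
wrist_force: [-5.0, 1.2, 17.8]
finger_gap: 0.0114
```

```bash
python3 - <<'E'
from h import *
for i in range(3):
    snap('wrist','w14.png');s=bot.read_state();print(s['time'],s['tcp_pos'],s['wrist_force'],s['ft_torque'],s['finger_gap'])
snap('scene','s3.png');snap('top','t3.png')
im=load('w14.png')[0];g=np.clip((im/255.)**.6*255,0,255).astype(np.uint8)
a=cv2.resize(g[150:400,200:430],None,fx=1.7,fy=1.7)
im=load('s3.png')[0];b=cv2.resize(im[180:260,280:380],None,fx=4,fy=4);b=cv2.copyMakeBorder(b,0,a.shape[0]-b.shape[0],0,0,0)
cv2.imwrite('pics/c14.png',np.hstack([a,b])[:,:,::-1])
E
```

```text
25.0 [ 0.51608181 -0.0185856   0.09228298] [-5.26418189  1.34888728 17.40557416] [ 0.1710128   1.26166219 -0.03888438] 0.011523850746429299
25.05 [ 0.51607125 -0.01859077  0.09228046] [-5.54292252  0.7879795  16.18612385] [0.14099266 1.21564066 0.0195093 ] 0.01124850983238474
25.1 [ 0.51608483 -0.01857884  0.09228337] [-5.06958985 -0.01897739 16.9900383 ] [0.21625745 1.23199007 0.02759736] 0.011169330664670107
```

View pics/c14.png

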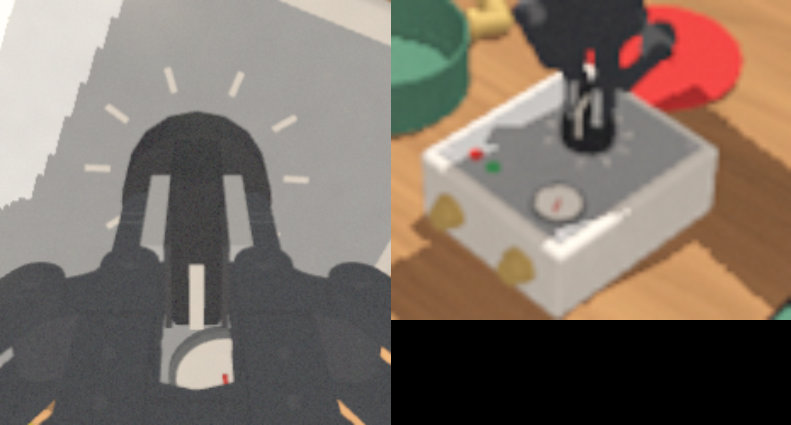

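View pics/s3.png

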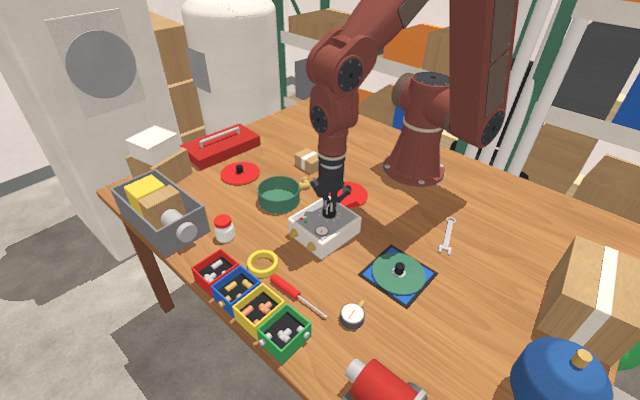

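```bash
python3 - <<'E'
from h import *
print(bot.finish_job())
E
```

```text
the job is handed in; nothing more can be done
None
```

I handed the job in at about 25 s of the 64 s allowed, with the knob still gripped and pressed in.

- **Lid:** I lifted it off the tin by its grip and laid it flat, right way up, near the middle of the mat. The final scene picture shows it there.
- **Knob on the shaft:** I took the knob out of the tin and turned it to 17.5°. The flat on the shaft measured 17–18° in the pictures. The knob slid onto the shaft with no noticeable force until the spring began to push back at 5.7 N, close to the quoted 5.4 N.
- **Pressed in:** The force passed 10 N and then rose steeply, which fits a rigid stop. At the end the wrist read a steady 17 N upward. The knob's underside came out at about 71.7 mm, against 72 mm expected at the stop. The pictures show it had not slipped in the grip.
- **Anything off:** The wrist also reads about 5 N sideways while pressing. No check failed or disagreed. In the final scene picture the other things look to be where they were; I did not measure them.

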